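# Swap the foyer things back to their own discs

## Robot

A 7-joint arm with a two-finger parallel gripper is mounted at the origin on the work surface. World frame = base frame: x ahead of the robot, y to its left, z up, the work surface at z = 0. Lengths are in m, angles in rad, forces in N, time in s.
With the tool pointing down it reaches from about 0.4 to 0.85 m from the base axis. Payload 10.4 kg.
Tool frame: the origin (TCP) lies midway between the tips of the shut fingers; the grasp point (between the pads) lies 19 mm behind it; z points along the fingers, y is the line along which they close (so a half turn about z gives the same grasp; the last joint's range is limited). The gripper opens to 87 mm and grips with 3 to 60 N. Pads are 19 mm wide; open, the fingers measure 117 mm over their backs; the gripper's body (75 mm by 190 mm) begins 51 mm behind the grasp point.
Start: joints at [-1.342, 0.332, -0.065, 1.46, 0.022, 1.35, -0.088], TCP at [0.156, 0.605, 0.223] pointing down, gripper open.
Joint ranges: [-2.6, 2.6], [-0.5, 2.12], [-1.47, 1.34], [0.16, 2.42], [-1.27, 4.41], [0.06, 2.06], [-2.6, 2.6]. Speed limits (rad/s): [2.22, 2.22, 2.79, 2.79, 3.14, 3.14, 3.14].

## Interface

Orientations are given as a unit quaternion [x, y, z, w].
In Python, from bench import r gives the robot as it stands.
- The arm moves only by the tool apply_moves, never from a script. Its argument "steps" is a list of rows, each a list of 7 numbers: the turn, a rotation vector about the tool's x, y, z in rad, then the shift along the tool's x, y, z in mm, then the opening, from -1 (shut) to 1 (fully open). In form: [[ax, ay, az, x, y, z, claw], ...]. A call has 1 to 20 rows; each row is the pose to reach, as a shift and turn from the pose commanded when the call began, along the tool's axes at that moment; what a row does not reach only later rows make up. A row lasts 1/12 s, in which the tool goes at most 41.7 mm and 7.16 degrees, less where a joint would pass 70% of its speed; a pose out of reach is approached as far as the arm can. A call with a gripper value outside its range is refused whole. The fingers move at their own pace and stop on an object; "force" is the grip in N (left out, the last holds). Time passes only in rows, so rows that repeat a pose let the fingers close. It gives the time, the measured TCP pose, the force, the opening and the grip force at its end, in the units of the state.
- r.read_state(): the state, without advancing time (a new reading comes with each control period).
- r.camera(name): name is "scene" or "top" or "wrist"; returns a dict with "pixels" (420x560x3 uint8, red, green, blue), "z_map" (420x560 float32, m along the optical axis (not along the pixel's ray), 0 where there is no reading), "fovy" (degrees; the focal length in pixels is half the picture's height over the tangent of half this angle, whatever the lens; pixels are square), "cx", "cy" (the principal point, pixels), "k1" (the pictures are not rectified: a ray, as slopes to the right and down, at radius r is drawn at 1 + k1 r^2 times it, then the intrinsics apply), "position" and "orientation" of the camera in the world. Camera axes: x right, y down, z forward; pixel columns grow to the right and rows downward; lengths in m; the calibration is good to about 2 mm. A picture is of the moment at which its call begins.
- r.close_job(): hands the job in; it is judged then, once.
The state is a dict: "time": time; "joint_positions": joint angles; "joint_vel": joint speeds; "joint_torque": joint torques, N m; "ee_pos": TCP position; "eef_rot": TCP orientation; "ft_force": force on the tool from outside, world axes, zero at the start; "torque": the same for the moment, N m; "width": finger opening in m; "grip_force": force on a finger pad.
Only numpy, scipy, OpenCV 4.12 (cv2) and the standard library are available. Lean on these libraries where they do the work, as an engineer would, in place of code of your own. Each camera call takes 0.05 s, during which the arm holds its last target. There are 200 camera calls.

## Task

The four things on the credenza lie on one another's discs: swap them around so that each is set down flat in the middle of its own disc, the earbud case on blue, the car key on red (its black body in the middle), the umbrella handle on green (the middle of its straight part in the middle) and the shoe-polish tin on yellow. The empty white tray is free for parking something on the way. Never stack the things, knock them together or drop them, and leave the vase standing where it is.

Things in the scene. Friction and masses are not known exactly. Their poses are not given: they have to be found in the camera images.
- earbud_case_mid (a point): Centre, half-way up, of the hard-shell earbud case: a coral-pink rounded box with a dark seam, 60 (its x) by 46 (its y) by 24 mm high. Its z axis points up. Loose, about 60 g.
- car_key_mid (a point): Centre, half-way up, of the black body of a car key with two grey buttons on top: 66 (its x) by 36 (its y) by 18 mm high. A steel keyring, 36 mm across and 4 mm thick, is rigidly fixed to its -x end and reaches to 66 mm from this point. Its z axis points up. Loose, about 70 g.
- umbrella_handle_mid (a point): Point on the axis of the straight part of a J-shaped brown plastic umbrella handle lying flat: round bar 20 mm thick along its x, axis 10 mm above its support. Steel ferrule ends at x = -56 mm; straight to x = +35, then the crook curls to +y (out to x = 65, y = 50, its end back at x = 34). Grip here across y; it balances near here. z up. Loose, about 90 g.
- polish_tin_mid (a point): Centre, half-way up, of the round brass shoe-polish tin with a dark ring and lid disc: 56 mm across, 26 mm high, upright. Its z axis points up. Loose, about 120 g.
- disc_blue: Birch disc with a blue felt inlay, 140 mm across and 6 mm thick, fixed to the credenza. Origin at the centre of its underside, z up. The earbud case belongs here.
- disc_red: The same disc with a red inlay; fixed. Origin at the centre of its underside. The car key belongs here: the key's black body, not the ring, is to be centred.
- disc_green: The same disc with a green inlay; fixed. Origin at the centre of its underside. The umbrella handle belongs here: the listed point of its straight part is to be centred.
- disc_yellow: The same disc with a yellow inlay; fixed. Origin at the centre of its underside. The shoe-polish tin belongs here.
- tray: White porcelain tray, 160 by 160 mm outside, with a flat inner floor about 5 mm above the credenza and a rim 5 mm thick whose top is 10 mm above the credenza; fixed, empty at the start. Origin at the centre of its underside.
- vase_mid (a point): Centre, half-way up, of a blue ceramic bud vase, about 72 mm across and 100 mm high, standing loose at the left of the work. A bystander.
Things that resemble listed ones, but are neither listed nor needed, are in the scene too. Leave any purple look-alike of the part that bears car_key_mid alone. Of the things that look like the part that bears polish_tin_mid, the larger one is meant.

How it is judged:
At the end, for the whole second after the job is handed in: Each thing's listed point is within 15 mm horizontally of the centre of its own disc (earbud case blue, car key red, umbrella handle green, polish tin yellow), resting flat on it (height within 5 mm, tilt under 0.15 rad), released and at rest (horizontal distance between earbud_case_mid and disc_blue below 0.015 m and z of earbud_case_mid in the frame of disc_blue between 0.013 and 0.023 m and angle between each of earbud_case_mid, car_key_mid, umbrella_handle_mid, polish_tin_mid's own z axis and vertical below 0.15 rad and linear speed of each of earbud_case, car_key, umbrella_handle, polish_tin below 0.02 m/s and horizontal distance between car_key_mid and disc_red below 0.015 m and z of car_key_mid in the frame of disc_red between 0.01 and 0.02 m and horizontal distance between umbrella_handle_mid and disc_green below 0.015 m and z of umbrella_handle_mid in the frame of disc_green between 0.011 and 0.021 m and horizontal distance between polish_tin_mid and disc_yellow below 0.015 m and z of polish_tin_mid in the frame of disc_yellow between 0.014 and 0.024 m); the robot touches nothing.
It fails at once if two of the four things are stacked or knocked together (contact force between earbud_case and car_key above 1 N or contact force between any of earbud_case, car_key and umbrella_handle above 1 N or contact force between any of earbud_case, car_key, umbrella_handle and polish_tin above 1 N).
It fails at once if a thing is dropped or thrown: it moves faster than 0.8 m/s while out of the fingers ((linear speed of earbud_case above 0.8 m/s and contact force between the fingers and earbud_case below 0.05 N) or (linear speed of car_key above 0.8 m/s and contact force between the fingers and car_key below 0.05 N) or (linear speed of umbrella_handle above 0.8 m/s and contact force between the fingers and umbrella_handle below 0.05 N) or (linear speed of polish_tin above 0.8 m/s and contact force between the fingers and polish_tin below 0.05 N)).
It fails at once if the vase is shifted by more than 20 mm or tipped (distance of vase_mid from where it was at the start of the episode above 0.02 m or angle between vase_mid's own z axis and vertical above 0.3 rad).
It also fails if it takes over 136 s, if anything falls off the work surface, if the arm or the gripper's body presses on something with over 40 N, if the wrist force passes 120 N, or if a joint passes its speed limit or range.

## Working session

There is one attempt and no reset: what is moved stays moved. The work goes in short steps, Python scripts to look and compute and a tool call to move; the robot and the scene stay as the last step left them, time stands still between calls to the robot, and variables do not carry over. Pictures are saved under pics/ and viewed, at most 14 in all, crops included, and the job is handed in when it is done.

Besides the shell and the picture viewer there is one more tool, called by a JSON object that holds its "name" and its "arguments", one argument or row to a line. apply_moves: Moves the arm, as the interface text tells. Its arguments: {"type":"object","properties":{"steps":{"type":"array","items":{"type":"array","items":{"type":"number"}}},"force":{"type":"number"}},"required":["steps"]}

```bash
mkdir -p pics; cat > h.py <<'E'
import numpy as np, cv2
from scipy.spatial.transform import Rotation as R
from bench import r
def save(c,n): cv2.imwrite('pics/'+n,c['pixels'][:,:,::-1])
def ray(c,u,v):
    f=210/np.tan(np.radians(c['fovy'])/2)
    K=np.array([[f,0,c['cx']],[0,f,c['cy']],[0,0,1.]])
    p=cv2.undistortPoints(np.array([[[u,v]]],float),K,np.array([c['k1'],0,0,0,0.]))[0,0]
    return R.from_quat(c['orientation']).apply([p[0],p[1],1.])
def plane(c,u,v,z):
    d=ray(c,u,v); o=np.array(c['position']); return (o+d*(z-o[2])/d[2])
E
python3 - <<'E'
from h import *
for n in('scene','top','wrist'):
    c=r.camera(n); save(c,n+'0.png'); print(n,c['fovy'],c['k1'],c['position'],c['orientation'])
    np.save(n+'0.npy',c,allow_pickle=True)
print(r.read_state())
E
```

```text
scene 45.67370425581984 -0.18381613223279478 [1.13836461 0.6846684  1.00595898] [ 0.35991725  0.85560607 -0.33995556 -0.15108952]
top 52.158595715613124 -0.06772198871192853 [0.38849096 0.06621511 1.00215437] [ 0.71639886 -0.69629304  0.03478367 -0.02718053]
wrist 66.03896060156109 0.011400412087922498 [0.07704473 0.62634681 0.38381414] [0.78158299 0.60607091 0.08980249 0.1172245 ]
{'time': 0.15, 'joint_positions': array([-1.34161022,  0.33273352, -0.06469587,  1.46072505,  0.02161682,
        1.34988489, -0.08850133]), 'joint_vel': array([-0.00024363, -0.00076769,  0.00050855, -0.00258074,  0.00026443,
        0.00014605, -0.00017257]), 'joint_torque': array([ 7.52067626e-04, -6.23635983e+01,  2.47023610e-02, -3.90135098e+01,
       -6.11799373e-02,  3.72450391e-02,  5.97711141e-05]), 'ee_pos': array([0.15564686, 0.60502173, 0.22194359]), 'eef_rot': array([ 1.25553369e-01,  9.92086727e-01, -5.26273330e-04, -3.56434665e-05]), 'ft_force': array([ 0.40394155, -0.6359658 , -0.46474082]), 'torque': array([ 0.02408254,  0.0480362 , -0.03007697]), 'grip_force': 0.0, 'width': 0.0871124278054542}
```

View pics/top0.png

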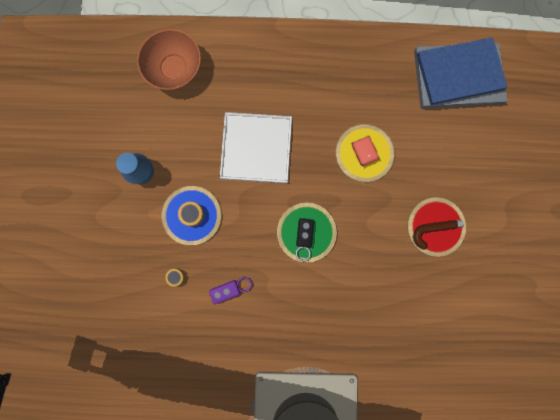

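View pics/scene0.png

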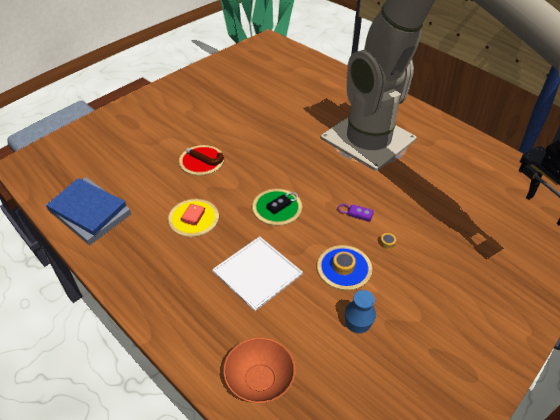

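The top view shows two tins, a larger one on blue (190,214) and a small one at (174,278). It also shows two keys, black on green (306,233) and purple at (226,292). The coral case is on yellow (366,151) and the umbrella handle is on red (437,230). I choose the larger tin and the black key. The tray is at (256,147) and the vase at (135,168).

```bash
cat >> h.py <<'E'
def cloud(c):
    f=210/np.tan(np.radians(c['fovy'])/2)
    K=np.array([[f,0,c['cx']],[0,f,c['cy']],[0,0,1.]])
    v,u=np.mgrid[0:420,0:560]
    p=cv2.undistortPoints(np.stack([u,v],-1).reshape(-1,1,2).astype(float),K,np.array([c['k1'],0,0,0,0.])).reshape(420,560,2)
    z=c['z_map'].astype(float)
    P=np.dstack([p*z[...,None],z])
    return R.from_quat(c['orientation']).apply(P.reshape(-1,3)).reshape(420,560,3)+np.array(c['position'])
def circ(p):
    A=np.c_[2*p,np.ones(len(p))]; w=np.ones(len(p))
    for _ in range(15):
        s=np.linalg.lstsq(A*w[:,None],(p**2).sum(1)*w,rcond=None)[0]
        rad=np.sqrt(s[2]+s[:2]@s[:2]); e=np.hypot(*(p-s[:2]).T)-rad; w=1/(1+(e/.0015)**2)
    return s[:2],rad
def disc(c,hue,z=.006,near=None):
    h=cv2.cvtColor(c['pixels'],cv2.COLOR_RGB2HSV)
    d=np.abs(h[...,0].astype(int)-hue); d=np.minimum(d,180-d)
    m=((d<8)&(h[...,1]>170)&(h[...,2]>50)).astype(np.uint8)
    if near is not None:
        g=np.zeros_like(m); cv2.circle(g,near,38,1,-1); m&=g
    n,l,s,_=cv2.connectedComponentsWithStats(m); k=1+s[1:,4].argmax()
    hull=cv2.convexHull(np.argwhere(l==k)[:,::-1].astype(np.int32))[:,0]
    return circ(np.array([plane(c,u,v,z)[:2] for u,v in hull]))
E
python3 - <<'E'
from h import *
c=np.load('top0.npy',allow_pickle=True).item(); P=cloud(c)
D={'blue':(112,(190,214)),'red':(0,(437,227)),'green':(65,(306,232)),'yellow':(27,(365,153))}
tops=dict(blue=.032,red=.026,green=.024,yellow=.030)
for k,(h,n) in D.items():
    px=c['pixels'][n[1]+22,n[0]-8]; hh=int(cv2.cvtColor(px[None,None],cv2.COLOR_RGB2HSV)[0,0,0])
    ctr,rad=disc(c,hh,near=n)
    q=P.reshape(-1,3); q=q[np.hypot(*(q[:,:2]-ctr).T)<.085]
    t=q[q[:,2]>tops[k]-.007]; 
    b=cv2.minAreaRect((t[:,:2]*1000).astype(np.float32))
    print(k,hh,ctr.round(4),rad.round(4),'floor z',np.median(q[:,2]).round(4),'top',np.percentile(t[:,2],90).round(4),len(t),'mean',t[:,:2].mean(0).round(4),'rect',np.round(b[0],1),np.round(b[1],1),round(b[2],1))
# tray
h=cv2.cvtColor(c['pixels'],cv2.COLOR_RGB2HSV); m=((h[...,1]<40)&(h[...,2]>150)).astype(np.uint8); m[:90]=0;m[200:]=0
t=np.array([plane(c,u,v,.008)[:2] for v,u in np.argwhere(m)])*1000
b=cv2.minAreaRect(t.astype(np.float32));print('tray',np.round(b[0]),np.round(b[1]),b[2])
for n,u,v,z in(('vase',135,168,.05),('small tin',174,278,.012),('purple',226,292,.018),('bowl',172,62,.05)): print(n,plane(c,u,v,z).round(3))
cr=[c['pixels'][y-50:y+50,x-60:x+60] for x,y in((195,235),(306,232),(437,227),(365,153))]
im=np.vstack([np.hstack(cr[:2]),np.hstack(cr[2:])]);cv2.imwrite('pics/crop.png',cv2.resize(im,None,fx=3,fy=3,interpolation=2)[:,:,::-1])
E
```

```text
blue 112 [0.4688 0.2774] 0.0569 floor z 0.0057 top 0.0348 474 mean [0.4709 0.275 ] rect [470.9 275.6] [54.8 54.2] 46.9
red 0 [ 0.4593 -0.3005] 0.0579 floor z 0.0059 top 0.0273 519 mean [ 0.4487 -0.2854] rect [ 453.5 -293.8] [ 51.3 123.7] 30.9
green 70 [0.4371 0.0068] 0.0568 floor z 0.0067 top 1.0022 1413 mean [0.4032 0.0483] rect [423.6  19.8] [63.7 97.5] 70.2
yellow 25 [ 0.6299 -0.1273] 0.0586 floor z 0.0056 top 0.0319 486 mean [ 0.6297 -0.1242] rect [ 631.3 -125. ] [60.4 46.8] 25.3
tray [624. 191.] [189. 306.] 9.796046257019043
vase [0.568 0.4   0.05 ]
small tin [0.322 0.308 0.012]
purple [0.295 0.187 0.018]
bowl [0.821 0.331 0.05 ]
```

View pics/crop.png

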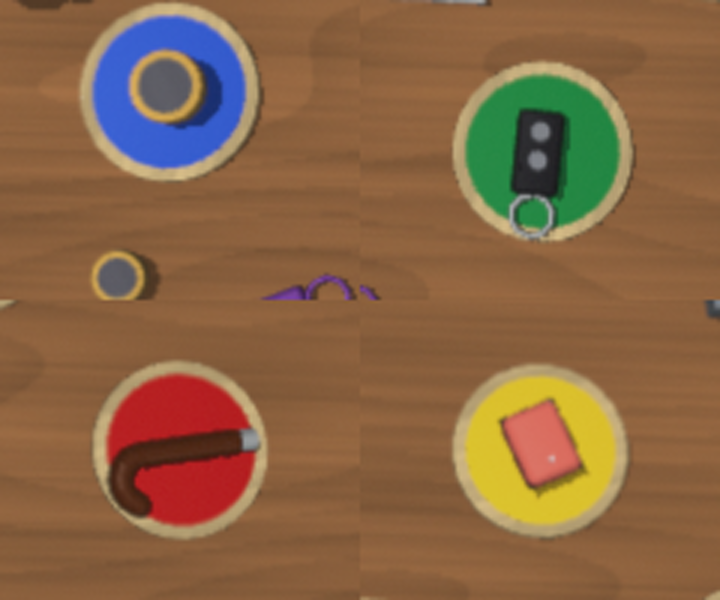

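The crop confirms the choices. The larger brass tin sits on blue with the small one outside it at lower left. The black key has its ring toward the robot. The handle has its ferrule to the right and its crook to the left, toward the robot, and the coral case is on yellow. Next I measure the key, handle and tray precisely.

```bash
cat > m.py <<'E'
from h import *
def key(c,P,near,rad=.08,base=.006):
    q=P.reshape(-1,3); px=c['pixels'].reshape(-1,3); ok=(c['z_map'].ravel()>0)&(np.hypot(*(q[:,:2]-near).T)<rad)
    body=ok&(q[:,2]>base+.012)&(q[:,2]<base+.025)
    t=q[body][:,:2]; b=cv2.minAreaRect((t*1000).astype(np.float32))
    ring=q[ok&(q[:,2]>base+.003)][:,:2]
    a=np.radians(b[2]+(90 if b[1][1]>b[1][0] else 0)); d=np.array([np.cos(a),np.sin(a)])
    ctr=np.array(b[0])/1000; s=(ring-ctr)@d
    if s.max()>-s.min(): d=-d
    return ctr,np.round(b[1],1),np.degrees(np.arctan2(d[1],d[0])),(s.min(),s.max())
def handle(c,P,near,d,rad=.09,base=.006):
    q=P.reshape(-1,3); ok=(c['z_map'].ravel()>0)&(np.hypot(*(q[:,:2]-near).T)<rad)&(q[:,2]>base+.010)&(q[:,2]<base+.03)
    t=q[ok][:,:2]; p=np.array(near,float); d=np.array(d)/np.hypot(*d)
    for _ in range(10):
        s=(t-p)@d; e=(t-p)@np.array([-d[1],d[0]])
        m=(s>-60e-3)&(s<.03)&(abs(e)<.014)
        mu=t[m].mean(0); w,V=np.linalg.eigh(np.cov((t[m]-mu).T)); dn=V[:,1]; d=dn*np.sign(dn@d)
        s=(t-mu)@d; e=(t-mu)@np.array([-d[1],d[0]]); smin=np.sort(s[abs(e)<.008])[1]
        p=mu+d*(smin+.056)
    s=(t-p)@d;e=(t-p)@np.array([-d[1],d[0]])
    return p,np.degrees(np.arctan2(d[1],d[0])),(s.min(),s.max(),e.min(),e.max())
E
python3 - <<'E'
from m import *
c=np.load('top0.npy',allow_pickle=True).item(); P=cloud(c)
print(key(c,P,(.437,.007)))
print(handle(c,P,(.46,-.30),(-.1,1.)))
q=P.reshape(-1,3);ok=(c['z_map'].ravel()>0)&(q[:,0]>.5)&(q[:,0]<.76)&(q[:,1]>0)&(q[:,1]<.26)
m=ok&(c['pixels'].reshape(-1,3).min(1)>140)
n,l,s,_=cv2.connectedComponentsWithStats(m.reshape(420,560).astype(np.uint8));k=1+s[1:,4].argmax()
b=cv2.minAreaRect((P[l==k][:,:2]*1000).astype(np.float32));print('tray',b, np.median(P[l==k][:,2]))
m=(q[:,2]>.03)&(np.hypot(q[:,0]-.57,q[:,1]-.4)<.07);b=cv2.minEnclosingCircle((q[m][:,:2]*1000).astype(np.float32));print('vase',b,q[m][:,2].max())
print('Z of yaw', R.from_quat(r.read_state()['eef_rot']).as_matrix().round(3))
E
```

```text
(array([0.42008466, 0.01264968]), array([35.9, 96.8]), np.float64(175.74853515625), (np.float64(-0.0848638961669436), np.float64(0.050284351056078154)))
(array([ 0.4591939 , -0.30000655]), np.float64(99.42288193921283), (np.float64(-0.05607839598254761), np.float64(0.06581174727568673), np.float64(-0.010222912140620592), np.float64(0.04785554755658661)))
tray ((636.7125854492188, 132.14678955078125), (159.7485809326172, 163.8104705810547), 87.80441284179688) 0.005475698221531933
vase ((568.73193359375, 401.93182373046875), 35.43468475341797) 0.10446417838529931
Z of yaw [[-0.968  0.249 -0.   ]
 [ 0.249  0.968 -0.001]
 [-0.    -0.001 -1.   ]]
```

```bash
cat > p.py <<'E'
# usage: p.py x y z yawdeg [...]: shift/turn in the tool's axes from the measured pose to each target (yaw = direction of tool y)
import sys; from h import *
def plan(a):
    s=r.read_state(); q=R.from_quat(s['eef_rot']); p=np.array(s['ee_pos'])
    print('now',round(s['time'],2),p.round(4),'yaw',round(np.degrees(np.arctan2(*q.as_matrix()[[1,0],1])),1),'w',round(s['width'],4),'grip',round(s['grip_force'],1),'j7',round(s['joint_positions'][6],2))
    for i in range(0,len(a),4):
        x,y,z,t=a[i:i+4]; t=np.radians(t); Y=np.array([np.cos(t),np.sin(t),0]); Z=np.array([0,0,-1.])
        T=R.from_matrix(np.c_[np.cross(Y,Z),Y,Z])
        print('turn',(q.inv()*T).as_rotvec().round(3),'shift',(q.inv().apply(np.array([x,y,z])-p)*1000).round(1))
if __name__=='__main__': plan([float(v) for v in sys.argv[1:]])
E
python3 p.py .471 .2755 .15 0 .471 .2755 .010 0
python3 - <<'E'
from h import *
c=np.load('top0.npy',allow_pickle=True).item(); g=c['pixels'][195:262,275:338].astype(int)
m=(g.max(2)<75).astype(np.uint8); n,l,s,_=cv2.connectedComponentsWithStats(m);k=1+s[1:,4].argmax()
t=np.array([plane(c,u+275,v+195,.024)[:2] for v,u in np.argwhere(l==k)])*1000
print('key',cv2.minAreaRect(t.astype(np.float32)),t.mean(0))
E
```

```text
now 0.15 [0.1556 0.605  0.2219] yaw 75.6 w 0.0871 grip 0.0 j7 -0.09
turn [-1.000e-03  1.000e-03  1.319e+00] shift [-387.5 -240.5   72.2]
turn [-1.000e-03  1.000e-03  1.319e+00] shift [-387.5 -240.3  212.2]
key ((434.8214416503906, 11.351804733276367), (36.65050506591797, 64.3295669555664), 85.58757019042969) [433.65985683  11.29185112]
```

{"name": "apply_moves", "arguments": {
  "steps": [
    [0, 0, 1.319, -387, -240, 72, 1],
    [0, 0, 1.319, -387, -240, 72, 1],
    [0, 0, 1.319, -387, -240, 72, 1],
    [0, 0, 1.319, -387, -240, 72, 1],
    [0, 0, 1.319, -387, -240, 72, 1],
    [0, 0, 1.319, -387, -240, 72, 1],
    [0, 0, 1.319, -387, -240, 72, 1],
    [0, 0, 1.319, -387, -240, 72, 1],
    [0, 0, 1.319, -387, -240, 72, 1],
    [0, 0, 1.319, -387, -240, 72, 1],
    [0, 0, 1.319, -387, -240, 72, 1],
    [0, 0, 1.319, -387, -240, 72, 1],
    [0, 0, 1.319, -387, -240, 72, 1],
    [0, 0, 1.319, -387, -240, 72, 1],
    [0, 0, 1.319, -387, -240, 72, 1],
    [0, 0, 1.319, -387, -240, 72, 1],
    [0, 0, 1.319, -387, -240, 72, 1]
  ],
  "force": 15
}}

```text
time: 1.57
ee_pos: [0.47, 0.2776, 0.1507]
eef_rot: [0.706, 0.708, 0.0, -0.0]
ft_force: [0.9, 0.0, -0.4]
width: 0.0873
grip_force: 0.0
```

```bash
python3 p.py .471 .2755 .010 0; python3 - <<'E'
from h import *
c=r.camera('wrist'); save(c,'w1.png')
P=cloud(c);q=P.reshape(-1,3);t=q[(c['z_map'].ravel()>0)&(np.hypot(q[:,0]-.471,q[:,1]-.2755)<.05)&(q[:,2]>.028)&(q[:,2]<.036)]
print(len(t),cv2.minEnclosingCircle((t[:,:2]*1000).astype(np.float32)),t.mean(0))
E
```

```text
now 1.57 [0.47   0.2776 0.1507] yaw 0.1 w 0.0873 grip 0.0 j7 -0.55
turn [-0.    -0.     0.002] shift [ -2.2   1.  140.7]
2803 ((471.35955810546875, 276.22711181640625), 27.80515480041504) [0.47129287 0.27722662 0.03219233]
```

View pics/w1.png

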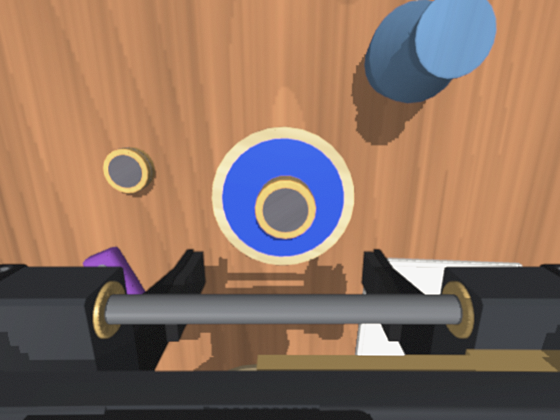

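The wrist view shows the large tin at (286,208) on blue, with the vase well clear at upper right. It agrees with the top camera to 1 mm, so I descend and grip.

{"name": "apply_moves", "arguments": {
  "steps": [
    [0, 0, 0, -1, 1, 40, 1],
    [0, 0, 0, -1, 1, 75, 1],
    [0, 0, 0, -1, 1, 105, 1],
    [0, 0, 0, -1, 1, 125, 1],
    [0, 0, 0, -1, 1, 135, 1],
    [0, 0, 0, -1, 1, 140, 1],
    [0, 0, 0, -1, 1, 140, 1],
    [0, 0, 0, -1, 1, 140, -1],
    [0, 0, 0, -1, 1, 140, -1],
    [0, 0, 0, -1, 1, 140, -1],
    [0, 0, 0, -1, 1, 140, -1],
    [0, 0, 0, -1, 1, 140, -1],
    [0, 0, 0, -1, 1, 140, -1],
    [0, 0, 0, -1, 1, 140, -1],
    [0, 0, 0, -1, 1, 140, -1]
  ],
  "force": 15
}}

```text
time: 2.87
ee_pos: [0.4719, 0.2756, 0.0109]
eef_rot: [0.707, 0.707, 0.0, -0.0]
ft_force: [-1.8, 0.3, 3.2]
width: 0.0558
grip_force: 15.0
```

```bash
python3 p.py .471 .2765 .09 0 .637 .132 .09 0 .637 .132 .010 0
```

```text
now 2.87 [0.4719 0.2756 0.0109] yaw -0.0 w 0.0558 grip 15.0 j7 -0.49
turn [ 0. -0. -0.] shift [  0.9  -0.8 -79.1]
turn [ 0. -0. -0.] shift [-143.6  165.2  -79.1]
turn [ 0. -0. -0.] shift [-143.6  165.1    0.9]
```

{"name": "apply_moves", "arguments": {
  "steps": [
    [0, 0, 0, 0, 0, -15, -1],
    [0, 0, 0, 0, 0, -40, -1],
    [0, 0, 0, 0, 0, -75, -1],
    [0, 0, 0, -20, 23, -79, -1],
    [0, 0, 0, -44, 51, -79, -1],
    [0, 0, 0, -70, 80, -79, -1],
    [0, 0, 0, -95, 109, -79, -1],
    [0, 0, 0, -120, 138, -79, -1],
    [0, 0, 0, -138, 158, -79, -1],
    [0, 0, 0, -143, 165, -79, -1],
    [0, 0, 0, -143, 165, -79, -1],
    [0, 0, 0, -143, 165, -50, -1],
    [0, 0, 0, -143, 165, -25, -1],
    [0, 0, 0, -143, 165, -10, -1],
    [0, 0, 0, -143, 165, -3, -1],
    [0, 0, 0, -143, 165, 1, -1],
    [0, 0, 0, -143, 165, 1, -1],
    [0, 0, 0, -143, 165, 1, -1],
    [0, 0, 0, -143, 165, 1, 1],
    [0, 0, 0, -143, 165, 1, 1]
  ]
}}

```text
time: 4.53
ee_pos: [0.6372, 0.133, 0.0104]
eef_rot: [0.707, 0.707, 0.001, 0.0]
ft_force: [-0.6, 0.5, 1.0]
width: 0.0626
grip_force: 0.0
```

```bash
python3 p.py .637 .132 .10 0  .631 -.125 .11 -64.7
```

```text
now 4.53 [0.6372 0.133  0.0104] yaw 0.0 w 0.0626 grip 0.0 j7 -0.1
turn [ 0.001 -0.001  0.   ] shift [ -1.   -0.  -89.6]
turn [ 1.00e-03 -1.00e-03  1.13e+00] shift [-258.    -6.1  -99.8]
```

{"name": "apply_moves", "arguments": {
  "steps": [
    [0, 0, 0, 0, 0, 0, 1],
    [0, 0, 0, 0, 0, 0, 1],
    [0, 0, 0, 0, 0, 0, 1],
    [0, 0, 0, 0, 0, -40, 1],
    [0, 0, 0, 0, 0, -80, 1],
    [0, 0, 0, 0, 0, -100, 1],
    [0, 0, 1.13, -258, -6, -100, 1],
    [0, 0, 1.13, -258, -6, -100, 1],
    [0, 0, 1.13, -258, -6, -100, 1],
    [0, 0, 1.13, -258, -6, -100, 1],
    [0, 0, 1.13, -258, -6, -100, 1],
    [0, 0, 1.13, -258, -6, -100, 1],
    [0, 0, 1.13, -258, -6, -100, 1],
    [0, 0, 1.13, -258, -6, -100, 1],
    [0, 0, 1.13, -258, -6, -100, 1],
    [0, 0, 1.13, -258, -6, -100, 1],
    [0, 0, 1.13, -258, -6, -100, 1],
    [0, 0, 1.13, -258, -6, -100, 1]
  ]
}}

```text
time: 6.03
ee_pos: [0.6308, -0.1252, 0.1095]
eef_rot: [0.975, 0.221, -0.0, -0.0]
ft_force: [-0.2, -0.4, -0.0]
width: 0.0869
grip_force: 0.0
```

```bash
python3 p.py .631 -.125 .010 -64.7; python3 - <<'E'
from h import *
c=r.camera('wrist')
P=cloud(c);q=P.reshape(-1,3);t=q[(c['z_map'].ravel()>0)&(np.hypot(q[:,0]-.631,q[:,1]+.125)<.045)&(q[:,2]>.022)&(q[:,2]<.036)]
print(len(t),cv2.minAreaRect((t[:,:2]*1000).astype(np.float32)),t.mean(0))
c=r.camera('top');P=cloud(c);save(c,'t1.png');q=P.reshape(-1,3);t=q[(c['z_map'].ravel()>0)&(np.hypot(q[:,0]-.637,q[:,1]-.133)<.05)&(q[:,2]>.027)&(q[:,2]<.036)]
print('tin',len(t),cv2.minEnclosingCircle((t[:,:2]*1000).astype(np.float32)))
E
```

```text
now 6.03 [ 0.6308 -0.1252  0.1095] yaw -64.5 w 0.0869 grip 0.0 j7 -0.74
turn [-0.     0.     0.004] shift [ 0.3 -0.1 99.5]
4047 ((630.3988647460938, -124.02105712890625), (60.82134246826172, 46.35014343261719), 24.910924911499023) [ 0.63299161 -0.12266983  0.02897249]
tin 444 ((636.7081909179688, 133.0079803466797), 27.895259857177734)
```

{"name": "apply_moves", "arguments": {
  "steps": [
    [0, 0, 0, 0, 0, 35, 1],
    [0, 0, 0, 0, 0, 65, 1],
    [0, 0, 0, 0, 0, 85, 1],
    [0, 0, 0, 0, 0, 95, 1],
    [0, 0, 0, 0, 0, 99, 1],
    [0, 0, 0, 0, 0, 99, 1],
    [0, 0, 0, 0, 0, 99, -1],
    [0, 0, 0, 0, 0, 99, -1],
    [0, 0, 0, 0, 0, 99, -1],
    [0, 0, 0, 0, 0, 99, -1],
    [0, 0, 0, 0, 0, 99, -1],
    [0, 0, 0, 0, 0, 99, -1],
    [0, 0, 0, 0, 0, 99, -1],
    [0, 0, 0, 0, 0, 99, -1],
    [0, 0, 0, 0, 0, 99, -1],
    [0, 0, 0, 0, 0, 99, -1]
  ]
}}

```text
time: 7.47
ee_pos: [0.6307, -0.1255, 0.0106]
eef_rot: [0.976, 0.219, 0.0, -0.0]
ft_force: [-1.4, -0.2, 1.6]
width: 0.046
grip_force: 15.0
```

```bash
python3 p.py .469 .2774 .11 -64.7; python3 - <<'E'
from h import *
c=np.load('top0.npy',allow_pickle=True).item()
h=cv2.cvtColor(c['pixels'],cv2.COLOR_RGB2HSV);print(h[214,225],h[214,217],h[214,219])
c=r.camera('top')
print('blue disc',disc(c,112,near=(190,214)))
E
```

```text
now 7.47 [ 0.6307 -0.1255  0.0106] yaw -64.7 w 0.046 grip 15.0 j7 -0.69
turn [-0.    -0.    -0.001] shift [  25.6 -433.4  -99.3]
[ 13 144 149] [ 17  53 173] [ 21  93 184]
blue disc (array([0.46879176, 0.27735117]), np.float64(0.05691145511471019))
```

{"name": "apply_moves", "arguments": {
  "steps": [
    [0, 0, 0, 0, 0, -15, -1],
    [0, 0, 0, 0, 0, -45, -1],
    [0, 0, 0, 0, 0, -80, -1],
    [0, 0, 0, 0, 0, -99, -1],
    [0, 0, 0, 1, -20, -99, -1],
    [0, 0, 0, 3, -50, -99, -1],
    [0, 0, 0, 5, -90, -99, -1],
    [0, 0, 0, 8, -130, -99, -1],
    [0, 0, 0, 10, -170, -99, -1],
    [0, 0, 0, 13, -210, -99, -1],
    [0, 0, 0, 15, -250, -99, -1],
    [0, 0, 0, 17, -290, -99, -1],
    [0, 0, 0, 20, -330, -99, -1],
    [0, 0, 0, 22, -370, -99, -1],
    [0, 0, 0, 24, -405, -99, -1],
    [0, 0, 0, 26, -425, -99, -1],
    [0, 0, 0, 26, -433, -99, -1],
    [0, 0, 0, 26, -433, -99, -1],
    [0, 0, 0, 26, -433, -99, -1]
  ]
}}

```text
time: 9.1
ee_pos: [0.47, 0.2761, 0.11]
eef_rot: [0.976, 0.218, 0.0, 0.0]
ft_force: [0.3, 0.2, 0.7]
width: 0.0459
grip_force: 15.0
```

```bash
python3 p.py .469 .2774 .0107 -64.7
```

```text
now 9.1 [0.47   0.2761 0.11  ] yaw -64.8 w 0.0459 grip 15.0 j7 -1.59
turn [ 0.    -0.    -0.002] shift [-0.4 -1.7 99.3]
```

{"name": "apply_moves", "arguments": {
  "steps": [
    [0, 0, 0, 0, -1, 30, -1],
    [0, 0, 0, 0, -1, 60, -1],
    [0, 0, 0, 0, -1, 82, -1],
    [0, 0, 0, 0, -1, 93, -1],
    [0, 0, 0, 0, -1, 98, -1],
    [0, 0, 0, 0, -1, 99, -1],
    [0, 0, 0, 0, -1, 99, -1],
    [0, 0, 0, 0, -1, 99, 1],
    [0, 0, 0, 0, -1, 99, 1],
    [0, 0, 0, 0, -1, 99, 1],
    [0, 0, 0, 0, -1, 99, 1],
    [0, 0, 0, 0, -1, 99, 1],
    [0, 0, 0, 0, -1, 99, 1],
    [0, 0, 0, 0, -1, 80, 1],
    [0, 0, 0, 0, -1, 45, 1],
    [0, 0, 0, 0, -1, 10, 1],
    [0, 0, 0, 0, -1, 0, 1]
  ]
}}

```text
time: 10.52
ee_pos: [0.4712, 0.279, 0.1143]
eef_rot: [0.976, 0.218, 0.003, -0.001]
ft_force: [1.6, 1.4, -0.2]
width: 0.0868
grip_force: 0.0
```

```bash
python3 p.py .637 .1325 .11 0 .637 .1325 .01 0; python3 - <<'E'
from h import *
c=r.camera('wrist'); P=cloud(c);q=P.reshape(-1,3)
t=q[(c['z_map'].ravel()>0)&(np.hypot(q[:,0]-.469,q[:,1]-.277)<.045)&(q[:,2]>.022)&(q[:,2]<.036)]
print('case',len(t),cv2.minAreaRect((t[:,:2]*1000).astype(np.float32)),t.mean(0),'z range',np.percentile(t[:,2],[10,90]))
E
```

```text
now 10.52 [0.4712 0.279  0.1143] yaw -64.8 w 0.0868 grip 0.0 j7 -1.6
turn [ 0.002 -0.006 -1.131] shift [ 87.6 203.2   4.5]
turn [ 0.002 -0.006 -1.131] shift [ 87.  203.4 104.5]
case 3899 ((469.8165283203125, 278.765380859375), (60.4029655456543, 46.40996170043945), 25.111526489257812) [0.47236139 0.28001451 0.02895475] z range [0.02617948 0.03061136]
```

{"name": "apply_moves", "arguments": {
  "steps": [
    [0, 0, -1.13, 90, 202, 0, 1],
    [0, 0, -1.13, 90, 202, 0, 1],
    [0, 0, -1.13, 90, 202, 0, 1],
    [0, 0, -1.13, 90, 202, 0, 1],
    [0, 0, -1.13, 90, 202, 0, 1],
    [0, 0, -1.13, 90, 202, 0, 1],
    [0, 0, -1.13, 90, 202, 0, 1],
    [0, 0, -1.13, 90, 202, 0, 1],
    [0, 0, -1.13, 90, 202, 0, 1],
    [0, 0, -1.13, 90, 202, 0, 1],
    [0, 0, -1.13, 90, 202, 0, 1],
    [0, 0, -1.13, 90, 202, 0, 1]
  ]
}}

```text
time: 11.57
ee_pos: [0.6364, 0.1337, 0.1089]
eef_rot: [0.708, 0.706, -0.0, -0.0]
ft_force: [0.3, -0.6, 0.0]
width: 0.087
grip_force: 0.0
```

```bash
python3 p.py .637 .1325 .01 0
```

```text
now 11.57 [0.6364 0.1337 0.1089] yaw -0.1 w 0.087 grip 0.0 j7 -0.12
turn [-0.001 -0.    -0.002] shift [-1.2  0.7 98.9]
```

{"name": "apply_moves", "arguments": {
  "steps": [
    [0, 0, 0, -1, 0, 35, 1],
    [0, 0, 0, -1, 0, 65, 1],
    [0, 0, 0, -1, 0, 85, 1],
    [0, 0, 0, -1, 0, 95, 1],
    [0, 0, 0, -1, 0, 98, 1],
    [0, 0, 0, -1, 0, 98, 1],
    [0, 0, 0, -1, 0, 98, -1],
    [0, 0, 0, -1, 0, 98, -1],
    [0, 0, 0, -1, 0, 98, -1],
    [0, 0, 0, -1, 0, 98, -1],
    [0, 0, 0, -1, 0, 98, -1],
    [0, 0, 0, -1, 0, 98, -1],
    [0, 0, 0, -1, 0, 98, -1],
    [0, 0, 0, -1, 0, 98, -1],
    [0, 0, 0, -1, 0, 85, -1],
    [0, 0, 0, -1, 0, 55, -1],
    [0, 0, 0, -1, 0, 20, -1],
    [0, 0, 0, -1, 0, 0, -1],
    [0, 0, 0, -1, 0, 0, -1],
    [0, 0, 0, -1, 0, 0, -1]
  ]
}}

```text
time: 13.23
ee_pos: [0.6373, 0.1329, 0.1112]
eef_rot: [0.707, 0.707, 0.001, 0.0]
ft_force: [0.5, 0.4, -2.2]
width: 0.0558
grip_force: 15.0
```

```bash
python3 - <<'E'
from h import *
c=r.camera('top'); print('yellow disc',disc(c,25,near=(365,153)))
import p; p.plan([.630,-.1273,.109,0,.630,-.1273,.0115,0])
E
```

```text
yellow disc (array([ 0.62990392, -0.12727937]), np.float64(0.05860972162498473))
now 13.28 [0.6363 0.1328 0.1095] yaw 0.0 w 0.0556 grip 15.0 j7 -0.12
turn [-0. -0.  0.] shift [-260.1   -6.3    0.5]
turn [-0. -0.  0.] shift [-260.2   -6.3   98. ]
```

{"name": "apply_moves", "arguments": {
  "steps": [
    [0, 0, 0, -20, -1, 0, -1],
    [0, 0, 0, -50, -1, 0, -1],
    [0, 0, 0, -90, -2, 0, -1],
    [0, 0, 0, -130, -3, 0, -1],
    [0, 0, 0, -170, -4, 0, -1],
    [0, 0, 0, -210, -5, 0, -1],
    [0, 0, 0, -240, -6, 0, -1],
    [0, 0, 0, -255, -6, 0, -1],
    [0, 0, 0, -260, -6, 0, -1],
    [0, 0, 0, -260, -6, 0, -1],
    [0, 0, 0, -260, -6, 35, -1],
    [0, 0, 0, -260, -6, 65, -1],
    [0, 0, 0, -260, -6, 83, -1],
    [0, 0, 0, -260, -6, 92, -1],
    [0, 0, 0, -260, -6, 96, -1],
    [0, 0, 0, -260, -6, 97, -1],
    [0, 0, 0, -260, -6, 97, -1],
    [0, 0, 0, -260, -6, 97, -1],
    [0, 0, 0, -260, -6, 97, -1]
  ]
}}

```text
time: 14.87
ee_pos: [0.6312, -0.1267, 0.0131]
eef_rot: [0.707, 0.707, 0.0, 0.0]
ft_force: [-0.5, 0.5, -0.5]
width: 0.0555
grip_force: 15.0
```

```bash
python3 p.py .4348 .0113 .11 86
```

```text
now 14.87 [ 0.6312 -0.1267  0.0131] yaw 0.0 w 0.0555 grip 15.0 j7 0.35
turn [ 1.0e-03  1.0e-03 -1.5e+00] shift [ 138.2 -196.2  -97.1]
```

{"name": "apply_moves", "arguments": {
  "steps": [
    [0, 0, 0, 0, 0, 1, -1],
    [0, 0, 0, 0, 0, 1, -1],
    [0, 0, 0, 0, 0, 1, 1],
    [0, 0, 0, 0, 0, 1, 1],
    [0, 0, 0, 0, 0, 1, 1],
    [0, 0, 0, 0, 0, 1, 1],
    [0, 0, 0, 0, 0, 1, 1],
    [0, 0, 0, 0, 0, 1, 1],
    [0, 0, 0, 0, 0, -20, 1],
    [0, 0, 0, 0, 0, -60, 1],
    [0, 0, 0, 0, 0, -97, 1],
    [0, 0, 0, 0, 0, -97, 1]
  ]
}}

```text
time: 15.87
ee_pos: [0.6343, -0.1285, 0.1172]
eef_rot: [0.707, 0.707, 0.003, 0.004]
ft_force: [0.5, 0.1, 1.2]
width: 0.0869
grip_force: 0.0
```

```bash
python3 - <<'E'
from h import *
c=r.camera('wrist'); P=cloud(c);q=P.reshape(-1,3)
t=q[(c['z_map'].ravel()>0)&(np.hypot(q[:,0]-.630,q[:,1]+.127)<.045)&(q[:,2]>.027)&(q[:,2]<.038)]
print('tin',len(t),cv2.minEnclosingCircle((t[:,:2]*1000).astype(np.float32)),np.percentile(t[:,2],[5,95]))
import p; p.plan([.4348,.0113,.11,86])
E
```

```text
tin 3557 ((630.8350830078125, -125.5345687866211), 27.939987182617188) [0.03073785 0.03339766]
now 15.92 [ 0.6331 -0.128   0.1139] yaw -0.0 w 0.087 grip 0.0 j7 0.31
turn [ 0.006  0.006 -1.501] shift [ 139.2 -198.4    2.4]
```

{"name": "apply_moves", "arguments": {
  "steps": [
    [0, 0, -1.5, 138, -196, 0, 1],
    [0, 0, -1.5, 138, -196, 0, 1],
    [0, 0, -1.5, 138, -196, 0, 1],
    [0, 0, -1.5, 138, -196, 0, 1],
    [0, 0, -1.5, 138, -196, 0, 1],
    [0, 0, -1.5, 138, -196, 0, 1],
    [0, 0, -1.5, 138, -196, 0, 1],
    [0, 0, -1.5, 138, -196, 0, 1],
    [0, 0, -1.5, 138, -196, 0, 1],
    [0, 0, -1.5, 138, -196, 0, 1],
    [0, 0, -1.5, 138, -196, 0, 1],
    [0, 0, -1.5, 138, -196, 0, 1],
    [0, 0, -1.5, 138, -196, 0, 1],
    [0, 0, -1.5, 138, -196, 0, 1],
    [0, 0, -1.5, 138, -196, 0, 1]
  ]
}}

```text
time: 17.17
ee_pos: [0.4344, 0.0108, 0.1092]
eef_rot: [0.038, 0.999, -0.0, -0.0]
ft_force: [0.7, -0.2, 0.3]
width: 0.0871
grip_force: 0.0
```

```bash
python3 - <<'E'
from h import *
c=r.camera('wrist'); save(c,'w2.png'); P=cloud(c);q=P.reshape(-1,3)
t=q[(c['z_map'].ravel()>0)&(np.hypot(q[:,0]-.435,q[:,1]-.011)<.05)&(q[:,2]>.017)&(q[:,2]<.03)]
print('key',len(t),cv2.minAreaRect((t[:,:2]*1000).astype(np.float32)),np.percentile(t[:,2],[5,95]))
import p; p.plan([.4348,.0113,.010,86])
E
```

```text
key 3333 ((426.8699951171875, 13.565515518188477), (35.979820251464844, 78.92891693115234), 85.48277282714844) [0.02020128 0.02503052]
now 17.22 [0.4344 0.0108 0.1092] yaw 85.7 w 0.0875 grip 0.0 j7 1.37
turn [-0.    -0.    -0.005] shift [-0.4  0.5 99.2]
```

View pics/w2.png

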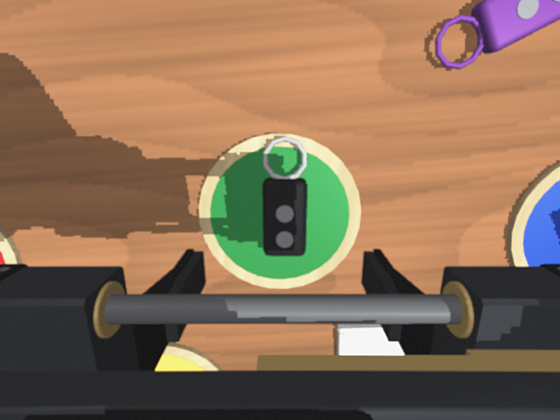

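The wrist view shows the black key body at (286,217) with its ring at (285,158) and the fingers aligned either side. The purple key is far off. I descend and grip.

{"name": "apply_moves", "arguments": {
  "steps": [
    [0, 0, 0, 0, 1, 35, 1],
    [0, 0, 0, 0, 1, 65, 1],
    [0, 0, 0, 0, 1, 85, 1],
    [0, 0, 0, 0, 1, 95, 1],
    [0, 0, 0, 0, 1, 99, 1],
    [0, 0, 0, 0, 1, 99, 1],
    [0, 0, 0, 0, 1, 99, -1],
    [0, 0, 0, 0, 1, 99, -1],
    [0, 0, 0, 0, 1, 99, -1],
    [0, 0, 0, 0, 1, 99, -1],
    [0, 0, 0, 0, 1, 99, -1],
    [0, 0, 0, 0, 1, 99, -1],
    [0, 0, 0, 0, 1, 99, -1],
    [0, 0, 0, 0, 1, 99, -1],
    [0, 0, 0, 0, 1, 99, -1],
    [0, 0, 0, 0, 1, 99, -1],
    [0, 0, 0, 0, 1, 99, -1]
  ]
}}

```text
time: 18.63
ee_pos: [0.4347, 0.0118, 0.0105]
eef_rot: [0.035, 0.999, 0.0, -0.0]
ft_force: [-0.5, -0.4, 0.7]
width: 0.0359
grip_force: 15.0
```

```bash
python3 p.py .645 .132 .109 86
```

```text
now 18.63 [0.4347 0.0118 0.0105] yaw 85.9 w 0.0359 grip 15.0 j7 1.44
turn [ 0.    -0.    -0.001] shift [-201.2  134.8  -98.5]
```

Gripped at 36 mm. Next I take it to the tray.

{"name": "apply_moves", "arguments": {
  "steps": [
    [0, 0, 0, 0, 0, -15, -1],
    [0, 0, 0, 0, 0, -45, -1],
    [0, 0, 0, 0, 0, -80, -1],
    [0, 0, 0, -20, 13, -80, -1],
    [0, 0, 0, -50, 33, -80, -1],
    [0, 0, 0, -80, 53, -80, -1],
    [0, 0, 0, -110, 74, -80, -1],
    [0, 0, 0, -140, 94, -80, -1],
    [0, 0, 0, -170, 114, -80, -1],
    [0, 0, 0, -190, 128, -80, -1],
    [0, 0, 0, -201, 135, -80, -1],
    [0, 0, 0, -201, 135, -80, -1],
    [0, 0, 0, -201, 135, -50, -1],
    [0, 0, 0, -201, 135, -25, -1],
    [0, 0, 0, -201, 135, -10, -1],
    [0, 0, 0, -201, 135, -3, -1],
    [0, 0, 0, -201, 135, 1, -1],
    [0, 0, 0, -201, 135, 1, -1],
    [0, 0, 0, -201, 135, 1, -1]
  ]
}}

```text
time: 20.22
ee_pos: [0.645, 0.132, 0.0104]
eef_rot: [0.036, 0.999, 0.0, 0.0]
ft_force: [-0.4, 0.1, -0.9]
width: 0.036
grip_force: 15.0
```

```bash
python3 p.py .645 .132 .01 86 .4592 -.30 .109 9.4
```

```text
now 20.22 [0.645  0.132  0.0104] yaw 85.9 w 0.036 grip 15.0 j7 1.37
turn [ 0.     0.001 -0.001] shift [-0.   0.   0.4]
turn [1.000e-03 1.000e-03 1.336e+00] shift [ 154.5 -444.1  -98.9]
```

{"name": "apply_moves", "arguments": {
  "steps": [
    [0, 0, 0, 0, 0, 1, -1],
    [0, 0, 0, 0, 0, 1, 1],
    [0, 0, 0, 0, 0, 1, 1],
    [0, 0, 0, 0, 0, 1, 1],
    [0, 0, 0, 0, 0, 1, 1],
    [0, 0, 0, 0, 0, 1, 1],
    [0, 0, 0, 0, 0, 1, 1],
    [0, 0, 0, 0, 0, 1, 1],
    [0, 0, 0, 0, 0, -20, 1],
    [0, 0, 0, 0, 0, -60, 1],
    [0, 0, 0, 0, 0, -99, 1],
    [0, 0, 0, 0, 0, -99, 1],
    [0, 0, 1.336, 154, -444, -99, 1],
    [0, 0, 1.336, 154, -444, -99, 1],
    [0, 0, 1.336, 154, -444, -99, 1],
    [0, 0, 1.336, 154, -444, -99, 1],
    [0, 0, 1.336, 154, -444, -99, 1],
    [0, 0, 1.336, 154, -444, -99, 1],
    [0, 0, 1.336, 154, -444, -99, 1],
    [0, 0, 1.336, 154, -444, -99, 1]
  ]
}}

```text
time: 21.88
ee_pos: [0.5125, -0.1758, 0.1087]
eef_rot: [0.513, 0.859, 0.0, 0.0]
ft_force: [0.7, -1.3, -0.4]
width: 0.0868
grip_force: 0.0
```

```bash
python3 p.py .4592 -.30 .109 9.4
```

```text
now 21.88 [ 0.5125 -0.1758  0.1087] yaw 28.3 w 0.0868 grip 0.0 j7 0.9
turn [ 0.001 -0.     0.33 ] shift [ -84.1 -105.9   -0.4]
```

{"name": "apply_moves", "arguments": {
  "steps": [
    [0, 0, 0.33, -84, -106, 0, 1],
    [0, 0, 0.33, -84, -106, 0, 1],
    [0, 0, 0.33, -84, -106, 0, 1],
    [0, 0, 0.33, -84, -106, 0, 1],
    [0, 0, 0.33, -84, -106, 0, 1],
    [0, 0, 0.33, -84, -106, 0, 1],
    [0, 0, 0.33, -84, -106, 0, 1]
  ]
}}

```text
time: 22.47
ee_pos: [0.4615, -0.2975, 0.1083]
eef_rot: [0.644, 0.765, 0.0, -0.0]
ft_force: [0.2, -0.9, -0.7]
width: 0.0871
grip_force: 0.0
```

```bash
python3 - <<'E'
from m import *
import p
c=r.camera('wrist'); save(c,'w3.png'); P=cloud(c); print(handle(c,P,(.459,-.30),(-.163,.987)))
c=r.camera('top'); P=cloud(c); print('top',handle(c,P,(.459,-.30),(-.163,.987)))
print('green',disc(c,70,near=(306,232)))
p.plan([.4592,-.30,.01,9.4])
E
```

```text
(array([ 0.45900621, -0.29892556]), np.float64(99.2659222772679), (np.float64(-0.05615255848541288), np.float64(0.0644453042335738), np.float64(-0.009828653870832703), np.float64(0.047662593336884426)))
top (array([ 0.4588011 , -0.29775361]), np.float64(99.19811058370048), (np.float64(-0.05687203405453673), np.float64(0.06291409241876678), np.float64(-0.010334939254714187), np.float64(0.047942511309645275)))
green (array([0.4372004 , 0.00684773]), np.float64(0.05674728641482215))
now 22.57 [ 0.4617 -0.2972  0.1084] yaw 9.9 w 0.0869 grip 0.0 j7 0.87
turn [ 0.    -0.001  0.009] shift [-2.4 -2.9 98.4]
```

View pics/w3.png

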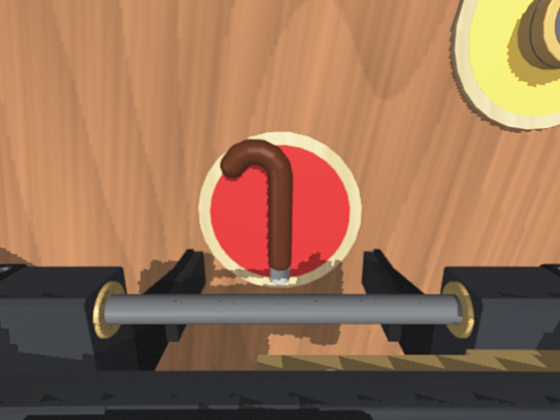

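The wrist view shows the handle's straight bar running from (283,165) to its ferrule at (280,278), aligned with the tool. The crook at (232,160) is clear of the finger paths.

{"name": "apply_moves", "arguments": {
  "steps": [
    [0, 0, 0, -2, -3, 35, 1],
    [0, 0, 0, -2, -3, 65, 1],
    [0, 0, 0, -2, -3, 85, 1],
    [0, 0, 0, -2, -3, 95, 1],
    [0, 0, 0, -2, -3, 99, 1],
    [0, 0, 0, -2, -3, 99, 1],
    [0, 0, 0, -2, -3, 99, -1],
    [0, 0, 0, -2, -3, 99, -1],
    [0, 0, 0, -2, -3, 99, -1],
    [0, 0, 0, -2, -3, 99, -1],
    [0, 0, 0, -2, -3, 99, -1],
    [0, 0, 0, -2, -3, 99, -1],
    [0, 0, 0, -2, -3, 99, -1],
    [0, 0, 0, -2, -3, 99, -1],
    [0, 0, 0, -2, -3, 99, -1],
    [0, 0, 0, -2, -3, 99, -1],
    [0, 0, 0, -2, -3, 99, -1],
    [0, 0, 0, -2, -3, 99, -1]
  ],
  "force": 25
}}

```text
time: 24.07
ee_pos: [0.4582, -0.3012, 0.0095]
eef_rot: [0.644, 0.765, 0.0, -0.0]
ft_force: [-0.6, 0.2, 0.2]
width: 0.0193
grip_force: 25.0
```

```bash
python3 p.py .4372 .0068 .109 9.4
```

```text
now 24.07 [ 0.4582 -0.3012  0.0095] yaw 9.7 w 0.0193 grip 25.0 j7 0.97
turn [ 0.    -0.     0.006] shift [307.1  31.5 -99.5]
```

{"name": "apply_moves", "arguments": {
  "steps": [
    [0, 0, 0, 0, 0, -15, -1],
    [0, 0, 0, 0, 0, -45, -1],
    [0, 0, 0, 0, 0, -70, -1],
    [0, 0, 0, 20, 2, -70, -1],
    [0, 0, 0, 50, 5, -70, -1],
    [0, 0, 0, 90, 9, -70, -1],
    [0, 0, 0, 130, 13, -70, -1],
    [0, 0, 0, 170, 18, -70, -1],
    [0, 0, 0, 210, 22, -70, -1],
    [0, 0, 0, 250, 26, -70, -1],
    [0, 0, 0, 280, 29, -70, -1],
    [0, 0, 0, 298, 31, -70, -1],
    [0, 0, 0, 305, 31, -70, -1],
    [0, 0, 0, 305, 31, -70, -1],
    [0, 0, 0, 305, 31, -45, -1],
    [0, 0, 0, 305, 31, -22, -1],
    [0, 0, 0, 305, 31, -10, -1],
    [0, 0, 0, 305, 31, -3, -1],
    [0, 0, 0, 305, 31, 0, -1],
    [0, 0, 0, 305, 31, 0, -1]
  ]
}}

```text
time: 25.73
ee_pos: [0.4371, 0.0032, 0.0097]
eef_rot: [0.645, 0.764, -0.0, -0.0]
ft_force: [-0.3, 0.1, -1.0]
width: 0.0194
grip_force: 25.0
```

```bash
python3 p.py .4372 .0068 .0095 9.4 .645 .132 .109 86
```

```text
now 25.73 [0.4371 0.0032 0.0097] yaw 9.6 w 0.0194 grip 25.0 j7 0.19
turn [-0.001  0.     0.004] shift [3.5 0.7 0.2]
turn [-1.000e-03 -0.000e+00 -1.333e+00] shift [ 92.1 226.4 -99.5]
```

{"name": "apply_moves", "arguments": {
  "steps": [
    [0, 0, 0, 1, 0, 0, -1],
    [0, 0, 0, 1, 0, 0, 1],
    [0, 0, 0, 1, 0, 0, 1],
    [0, 0, 0, 1, 0, 0, 1],
    [0, 0, 0, 1, 0, 0, 1],
    [0, 0, 0, 1, 0, 0, 1],
    [0, 0, 0, 1, 0, 0, 1],
    [0, 0, 0, 1, 0, 0, 1],
    [0, 0, 0, 1, 0, 0, 1],
    [0, 0, 0, 1, 0, -20, 1],
    [0, 0, 0, 1, 0, -60, 1],
    [0, 0, 0, 1, 0, -99, 1],
    [0, 0, 0, 1, 0, -99, 1],
    [0, 0, 0, 1, 0, -99, 1]
  ]
}}

```text
time: 26.9
ee_pos: [0.4384, 0.0061, 0.1105]
eef_rot: [0.644, 0.765, 0.002, 0.001]
ft_force: [-0.1, 0.1, 0.2]
width: 0.0858
grip_force: 0.0
```

```bash
python3 - <<'E'
from m import *
import p
c=r.camera('wrist'); P=cloud(c); print(handle(c,P,(.437,.005),(-.163,.987)))
p.plan([.645,.132,.109,86])
E
```

```text
(array([0.43692881, 0.00644208]), np.float64(99.15924160549379), (np.float64(-0.05607328884046716), np.float64(0.06500568137023427), np.float64(-0.009986856535959788), np.float64(0.04697301720540695)))
now 26.95 [0.4373 0.0059 0.109 ] yaw 9.8 w 0.0862 grip 0.0 j7 0.06
turn [ 0.002  0.    -1.331] shift [ 89.  226.1   0.4]
```

Handle placed within 1 mm. Next I fetch the key from the tray.

{"name": "apply_moves", "arguments": {
  "steps": [
    [0, 0, -1.33, 90, 226, 0, 1],
    [0, 0, -1.33, 90, 226, 0, 1],
    [0, 0, -1.33, 90, 226, 0, 1],
    [0, 0, -1.33, 90, 226, 0, 1],
    [0, 0, -1.33, 90, 226, 0, 1],
    [0, 0, -1.33, 90, 226, 0, 1],
    [0, 0, -1.33, 90, 226, 0, 1],
    [0, 0, -1.33, 90, 226, 0, 1],
    [0, 0, -1.33, 90, 226, 0, 1],
    [0, 0, -1.33, 90, 226, 0, 1],
    [0, 0, -1.33, 90, 226, 0, 1],
    [0, 0, -1.33, 90, 226, 0, 1],
    [0, 0, -1.33, 90, 226, 0, 1]
  ]
}}

```text
time: 28.03
ee_pos: [0.6437, 0.1322, 0.1068]
eef_rot: [0.037, 0.999, -0.0, -0.001]
ft_force: [-0.5, 0.5, -0.2]
width: 0.0871
grip_force: 0.0
```

```bash
python3 - <<'E'
from h import *
import p
c=r.camera('wrist'); save(c,'w4.png'); P=cloud(c);q=P.reshape(-1,3)
m=(c['z_map'].ravel()>0)&(np.hypot(q[:,0]-.645,q[:,1]-.132)<.05)&(q[:,2]>.016)&(q[:,2]<.03)&(c['pixels'].reshape(-1,3).max(1)<90)
print('key',m.sum(),cv2.minAreaRect((q[m][:,:2]*1000).astype(np.float32)))
c=r.camera('top'); print('red',disc(c,0,near=(437,227)))
p.plan([.645,.132,.0095,86])
E
```

```text
key 3199 ((643.7417602539062, 132.9328155517578), (34.61176681518555, 63.6693115234375), 85.5484619140625)
red (array([ 0.45871553, -0.30060609]), np.float64(0.058459794342401394))
now 28.13 [0.644  0.1324 0.1075] yaw 85.8 w 0.0869 grip 0.0 j7 1.35
turn [-0.    -0.001 -0.004] shift [-1.1 -0.3 98. ]
```

View pics/w4.png

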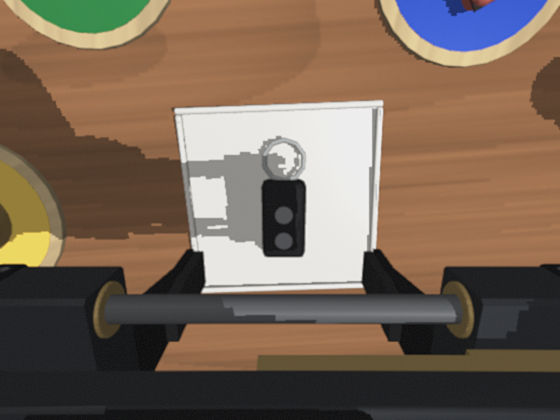

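The wrist view shows the key flat in the tray with its body at (284,218), centred between the fingers.

{"name": "apply_moves", "arguments": {
  "steps": [
    [0, 0, 0, 0, 0, 35, 1],
    [0, 0, 0, 0, 0, 65, 1],
    [0, 0, 0, 0, 0, 85, 1],
    [0, 0, 0, 0, 0, 93, 1],
    [0, 0, 0, 0, 0, 97, 1],
    [0, 0, 0, 0, 0, 97, 1],
    [0, 0, 0, 0, 0, 97, -1],
    [0, 0, 0, 0, 0, 97, -1],
    [0, 0, 0, 0, 0, 97, -1],
    [0, 0, 0, 0, 0, 97, -1],
    [0, 0, 0, 0, 0, 97, -1],
    [0, 0, 0, 0, 0, 97, -1],
    [0, 0, 0, 0, 0, 97, -1],
    [0, 0, 0, 0, 0, 97, -1],
    [0, 0, 0, 0, 0, 97, -1],
    [0, 0, 0, 0, 0, 97, -1],
    [0, 0, 0, 0, 0, 97, -1]
  ],
  "force": 15
}}

```text
time: 29.55
ee_pos: [0.6444, 0.1326, 0.0115]
eef_rot: [0.035, 0.999, 0.0, -0.0]
ft_force: [-0.5, 0.0, -0.6]
width: 0.0359
grip_force: 15.0
```

```bash
python3 p.py .459 -.3005 .109 86
```

```text
now 29.55 [0.6444 0.1326 0.0115] yaw 85.9 w 0.0359 grip 15.0 j7 1.37
turn [ 0.    -0.    -0.001] shift [ 154.3 -445.1  -97.5]
```

{"name": "apply_moves", "arguments": {
  "steps": [
    [0, 0, 0, 0, 0, -15, -1],
    [0, 0, 0, 0, 0, -50, -1],
    [0, 0, 0, 0, 0, -85, -1],
    [0, 0, 0, 0, 0, -97, -1],
    [0, 0, 0, 7, -20, -97, -1],
    [0, 0, 0, 19, -55, -97, -1],
    [0, 0, 0, 32, -93, -97, -1],
    [0, 0, 0, 45, -131, -97, -1],
    [0, 0, 0, 59, -169, -97, -1],
    [0, 0, 0, 72, -207, -97, -1],
    [0, 0, 0, 85, -245, -97, -1],
    [0, 0, 0, 98, -283, -97, -1],
    [0, 0, 0, 111, -321, -97, -1],
    [0, 0, 0, 124, -359, -97, -1],
    [0, 0, 0, 137, -397, -97, -1],
    [0, 0, 0, 148, -425, -97, -1],
    [0, 0, 0, 153, -441, -97, -1],
    [0, 0, 0, 154, -445, -97, -1],
    [0, 0, 0, 154, -445, -97, -1],
    [0, 0, 0, 154, -445, -97, -1]
  ]
}}

```text
time: 31.22
ee_pos: [0.4599, -0.2994, 0.1083]
eef_rot: [0.035, 0.999, 0.0, -0.0]
ft_force: [1.2, 1.1, -1.5]
width: 0.0357
grip_force: 15.0
```

```bash
python3 p.py .459 -.3005 .012 86
```

```text
now 31.22 [ 0.4599 -0.2994  0.1083] yaw 86.0 w 0.0357 grip 15.0 j7 2.14
turn [ 0.001 -0.    -0.   ] shift [ 0.8 -1.2 96.3]
```

{"name": "apply_moves", "arguments": {
  "steps": [
    [0, 0, 0, 1, -1, 35, -1],
    [0, 0, 0, 1, -1, 65, -1],
    [0, 0, 0, 1, -1, 83, -1],
    [0, 0, 0, 1, -1, 92, -1],
    [0, 0, 0, 1, -1, 95, -1],
    [0, 0, 0, 1, -1, 96, -1],
    [0, 0, 0, 1, -1, 96, -1],
    [0, 0, 0, 1, -1, 96, -1],
    [0, 0, 0, 1, -1, 96, 1],
    [0, 0, 0, 1, -1, 96, 1],
    [0, 0, 0, 1, -1, 96, 1],
    [0, 0, 0, 1, -1, 96, 1],
    [0, 0, 0, 1, -1, 96, 1],
    [0, 0, 0, 1, -1, 96, 1],
    [0, 0, 0, 1, -1, 96, 1],
    [0, 0, 0, 1, -1, 75, 1],
    [0, 0, 0, 1, -1, 35, 1],
    [0, 0, 0, 1, -1, 0, 1],
    [0, 0, 0, 1, -1, -10, 1],
    [0, 0, 0, 1, -1, -10, 1]
  ]
}}

```text
time: 32.88
ee_pos: [0.46, -0.3024, 0.1217]
eef_rot: [0.035, 0.999, -0.001, 0.003]
ft_force: [0.8, -0.6, -0.2]
width: 0.0869
grip_force: 0.0
```

```bash
python3 - <<'E'
from m import *
c=r.camera('wrist'); P=cloud(c);q=P.reshape(-1,3)
m=(c['z_map'].ravel()>0)&(np.hypot(q[:,0]-.459,q[:,1]+.30)<.05)&(q[:,2]>.016)&(q[:,2]<.03)&(c['pixels'].reshape(-1,3).max(1)<90)
print('key',m.sum(),cv2.minAreaRect((q[m][:,:2]*1000).astype(np.float32)),np.percentile(q[m][:,2],[10,90]))
c=r.camera('top'); save(c,'t9.png'); P=cloud(c);q=P.reshape(-1,3);ok=c['z_map'].ravel()>0
for n,x,y,z in(('case',.469,.277,.030),('tin',.63,-.127,.032)):
    t=q[ok&(np.hypot(q[:,0]-x,q[:,1]-y)<.05)&(abs(q[:,2]-z)<.006)]; print(n,cv2.minAreaRect((t[:,:2]*1000).astype(np.float32)))
print(handle(c,P,(.437,.005),(-.163,.987)))
t=q[(q[:,2]>.03)&(np.hypot(q[:,0]-.57,q[:,1]-.4)<.07)];print('vase',cv2.minEnclosingCircle((t[:,:2]*1000).astype(np.float32)))
E
```

```text
key 2447 ((458.0926208496094, -300.6403503417969), (34.36417007446289, 62.60123825073242), 85.65119934082031) [0.02198761 0.02454032]
case ((470.442138671875, 278.59783935546875), (59.841758728027344, 46.2440299987793), 26.0015869140625)
tin ((630.806884765625, -126.19430541992188), (54.5114631652832, 52.97936248779297), 60.545265197753906)
(array([0.43676931, 0.00698971]), np.float64(99.43515884173895), (np.float64(-0.056761478197233664), np.float64(0.06325311159781873), np.float64(-0.010166399239789996), np.float64(0.045727441035692235)))
vase ((568.3403930664062, 401.787109375), 35.48486328125)
```

View pics/t9.png

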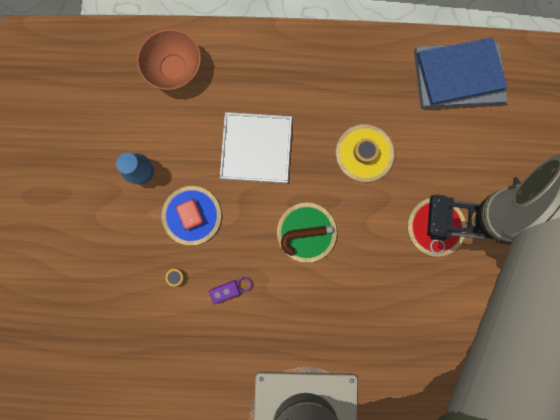

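The final top view shows the case on blue (190,214), the handle on green (306,238) and the tin on yellow (367,152). The key is on red under the raised gripper, and the vase is unmoved. All four are within about 3 mm of their disc centres, so I hand in.

```bash
python3 -c "
from bench import r; print(r.close_job())"
```

```text
the job is handed in; nothing more can be done
None
```

I handed the job in at about 33 s of the 136 s allowed: the camera measurements put all four things flat on their own discs, within about 3 mm of centre, with the vase unmoved and the gripper clear; the hand-in returned no verdict.

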